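# Set the cheese-slicing guide with the red thickness gauge

### The arm

A 6-joint arm with a two-finger parallel gripper is mounted at the origin on the work surface. World frame = base frame: x ahead of the robot, y to its left, z up, the work surface at z = 0. Lengths are in mm, angles in rad, forces in N, time in s.
With the tool pointing down it reaches from about 300 to 875 mm from the base axis. Payload 6.4 kg.
Tool frame: the origin (TCP) lies midway between the tips of the shut fingers; the grasp point (between the pads) lies env.tcp_to_grasp behind it (env.tcp_to_grasp is the distance from the TCP to the grasp point, in mm); z points along the fingers, y is the line along which they close (so a half turn about z gives the same grasp; the last joint's range is limited). The gripper opens to 88 mm and grips with 3 to 60 N. Pads are 18 mm wide; open, the fingers measure 123 mm over their backs; the gripper's body (75 mm by 187 mm) begins 45 mm behind the grasp point.
Start: joints at [-1.358, 0.181, 1.607, -0, 1.354, -0.206], TCP at [233.849, -525.315, 238.714] pointing down, gripper open.
Joint ranges: [-2.99, 2.99], [-0.89, 2.07], [0.3, 2.58], [-1.14, 4.28], [0, 2.63], [-3.12, 3.12]. Speed limits (rad/s): [2.57, 2.57, 3.01, 3.14, 3.14, 3.14].

### API

Orientations are given as a rotation vector (axis times angle).
In Python, from workcell import env gives the robot as it stands. Calls block until the motion is done:
- env.move_to(position, orientation): joint-space move of the TCP to a pose.
- env.movel(position, max_speed=150, rot=None, f_stop=None): straight line of the TCP; rot=None keeps the orientation; max_speed is the mean speed in mm/s. With f_stop (N) it stops when the force on the tool has changed by that much, and returns True; else False.
- env.move_j(angles): joint-space move.
- env.gripper_to(opening, f_grip=None): finger opening in mm; f_grip is the grip in N (None keeps the last); returns when the fingers have stopped.
- env.wait(seconds).
- env.solve_ik(position, orientation): joint angles nearest the present ones, or None.
- env.get_obs(): the state.
- env.snapshot(name): name is "scene" or "top" or "wrist"; returns the picture (384x512x3 uint8, red, green, blue); there is no depth.
- env.camera_model(name): a dict with "camera_matrix" (3x3 intrinsics, pixels), "dist" ([k1, k2, p1, p2, k3] as OpenCV has them; the pictures are not rectified), "origin" and "attitude" of the camera in the world. Camera axes: x right, y up, looking along -z (the intrinsics and any distortion apply to the point x, -y, -z); pixel columns grow to the right and rows downward; lengths in mm; the calibration is good to about 2 mm. A picture is of the moment at which its call begins: read the wrist's pose just before it. camera_model takes no time and is no camera call; for the wrist camera it gives the pose at the moment of the call.
A pose or a line that the arm cannot do raises env.IKError and nothing moves.
- env.close_job(): hands the job in; it is judged then, once.
The state is a dict: "time": time; "joint_pos": joint angles; "joint_velocities": joint speeds; "joint_torque": joint torques, N m; "tcp_pos": TCP position; "ee_rot": TCP orientation; "contact_force": force on the tool from outside, world axes, zero at the start; "moment": the same for the moment, N m; "width": finger opening in mm; "gripper_force": force on a finger pad.
Only numpy, scipy, OpenCV 4.12 (cv2) and the standard library are available. Lean on these libraries where they do the work, as an engineer would, in place of code of your own. Each camera call takes 0.05 s, during which the arm holds its last target. There are 200 camera calls.

### The job

Set the cheese-slicing guide to the thickness of the red gauge: take the red gauge from the rack and stand its blade in about the middle of the gap between the steel frame and the green fence, fully down so that its collar lies flat on both top edges. Then slide the fence in by its black knob until it closes up against the blade, and leave the gauge standing there. Leave the blue gauge in the rack and do not knock over the peanut butter jar.

Things in the scene. Friction and masses are not known exactly. Their poses are not given: they have to be found in the camera images.
- guide: Slicing guide, fixed: white base 160 (x) x 300 (y) x 12 mm, origin on the table under the middle of the steel frame's fence-side face, z up. Frame: upright plate 140 wide (x), 10 thick (y 0 to +10), top 77 mm above the table; a window (96 wide, up to 48 mm high) for the cheese block behind it (+y). The green fence stands on its -y side and slides along y.
- gap_edge (a point): Point on the guide: middle of the top edge of the steel frame's fence-side face, 77 mm above the table. Axes as the guide's: x along the gap, y from the gap into the frame. The gap lies on the -y side of this point; the base board is 65 mm below it.
- fence (a joint): Width of the gap between steel frame and green fence, in m: 0 closed, grows as the fence slides away (guide's -y), at most 0.022, starts between 0.013 and 0.019. The fence moves stiffly (about 2.5 N) and stays where it is left. Fence plate: 140 wide, 12 thick, top edge 77 mm above the table, level with the frame's.
- knob (a point): Centre of the fence's black round knob, 30 mm in diameter, 28 mm tall (45 to 73 mm above the table) on a thin post, 105 mm outward (guide's -y) of the fence's gap-side face. It moves with the fence. Axes as the guide's.
- gauge_red: Loose red gauge, 90 g, upright in one of the rack's slots. Origin: middle of the collar's underside; z up, x along the blade's width. Blade below it: 8 mm thick (y), 50 wide (x), 50 deep, last 6 mm a little thinner. Collar 56 (x) x 44 (y) x 8 mm above the origin, then a grip 40 (x) x 18 (y), from 8 to 54 mm above the origin. Same after a half turn about z.
- gauge_blue: Loose blue gauge, as the red one but with a blade 12 mm thick, in the rack's other slot. Not to be used.
- rack: Dark wooden rack, fixed: block 220 (x) x 70 (y) x 62 mm, origin at the middle of its underside. Two slots in its top, 55 (x) x 15 (y) mm, 56 deep, 55 mm either side of the middle along x; the gauges' collars rest on its top.
- nut_jar: Loose closed jar of peanut butter with a red lid, 76 mm in diameter, 120 mm tall, a bystander. Origin at the middle of its underside, z up.
Not all that is in view belongs to the job. Of the things like the gauge_red, leave any that is purple; of the rest the smaller one is meant. There is more than one size of the rack; the one meant has the size given above.

How it is judged (in metres and radians):
On the way, in this order (a step that is already met when the one before it is completed fails the run):
1. the red gauge stands fully down in the gap, collar on the top edges, the fence not yet closed (z of gauge_red in the frame of gap_edge between -0.003 and 0.002 m and x of gauge_red in the frame of gap_edge between -0.035 and 0.035 m and y of gauge_red in the frame of gap_edge between -0.02 and 0 m and angle between gauge_red's own z axis and vertical below 0.06 rad and angle between the x axis of gauge_red and the x axis of guide, either way round below 0.1 rad and value of joint fence above 0.0105 m), for 0.2 s.
2. the fence is slid in against the blade (value of joint fence below 0.0095 m), for 0.2 s.
At the end, for the whole second after the job is handed in: The red gauge stands at rest in the gap: collar underside within 2 mm above (3 below) the top edge, upright within 0.06 rad, in line with the gap within 0.1 rad, within 35 mm of its middle; the gap is closed to the 8 mm blade (6.5 to 9.5 mm); the blue gauge is still in the rack (z of gauge_red in the frame of gap_edge between -0.003 and 0.002 m and x of gauge_red in the frame of gap_edge between -0.035 and 0.035 m and y of gauge_red in the frame of gap_edge between -0.02 and 0 m and angle between gauge_red's own z axis and vertical below 0.06 rad and angle between the x axis of gauge_red and the x axis of guide, either way round below 0.1 rad and value of joint fence between 0.0065 and 0.0095 m and linear speed of gauge_red below 0.02 m/s and distance between gauge_blue and rack below 0.095 m); the robot touches nothing.
It fails at once if the blue gauge is taken out or pushed about (distance of gauge_blue from where it was at the start of the episode above 0.02 m).
It fails at once if the peanut butter jar is knocked over (angle between nut_jar's own z axis and vertical above 0.5 rad).
It also fails if it takes over 54 s, if anything falls off the work surface, if the arm or the gripper's body presses on something with over 40 N, if the wrist force passes 120 N, or if a joint passes its speed limit or range.

## Working session

There is one attempt and no reset: what is moved stays moved. The work goes in short steps, each a Python script; the robot and the scene stay as the last script left them, time stands still between calls to the robot, and variables do not carry over. Pictures are saved under pics/ and viewed, at most 10 in all, crops included, and the job is handed in when it is done.

```bash
mkdir -p pics; ls
cat > h.py <<'E'
import numpy as np, cv2
from workcell import env
from scipy.spatial.transform import Rotation as R
def save(img,n,k=1.5,crop=None):
    if crop: img=img[crop[1]:crop[3],crop[0]:crop[2]]
    cv2.imwrite('pics/'+n,cv2.resize(img[:,:,::-1],None,fx=k,fy=k,interpolation=cv2.INTER_CUBIC))
def att(m):
    a=np.array(m['attitude'],float)
    return a if a.shape==(3,3) else R.from_rotvec(a).as_matrix()
def px2w(m,px,z):
    K=np.array(m['camera_matrix'],float);d=np.array(m['dist'],float)
    u=cv2.undistortPoints(np.array(px,float).reshape(-1,1,2),K,d).reshape(-1,2)
    r=np.c_[u[:,0],-u[:,1],-np.ones(len(u))]@att(m).T
    o=np.array(m['origin'],float)
    return o+r*((np.asarray(z)-o[2])/r[:,2])[:,None]
def w2px(m,P):
    K=np.array(m['camera_matrix'],float);d=np.array(m['dist'],float)
    c=(np.atleast_2d(P)-np.array(m['origin']))@att(m)
    return cv2.projectPoints(c*[1,-1,-1],np.zeros(3),np.zeros(3),K,d)[0].reshape(-1,2)
E
python3 - <<'E'
from h import *
for n in('scene','top'):
    m=env.camera_model(n);print(n,m)
    im=env.snapshot(n);np.save('pics/%s.npy'%n,im);save(im,n+'0.png')
print(env.tcp_to_grasp,env.get_obs())
E
```

```text
pics
scene {'camera_matrix': array([[370.12210012,   0.        , 252.56057951],
       [  0.        , 370.12210012, 201.20424878],
       [  0.        ,   0.        ,   1.        ]]), 'dist': array([-0.08782768,  0.        ,  0.        ,  0.        ,  0.        ]), 'origin': array([847.64977863, 543.1554591 , 814.27654612]), 'attitude': array([0.28939627, 0.99141321, 2.4548079 ])}
top {'camera_matrix': array([[423.99752816,   0.        , 265.84234922],
       [  0.        , 423.99752816, 188.38418011],
       [  0.        ,   0.        ,   1.        ]]), 'dist': array([-0.15502605,  0.        ,  0.        ,  0.        ,  0.        ]), 'origin': array([ 218.75412068,  -35.33140661, 1437.87890195]), 'attitude': array([ 0.14103078, -0.16403947, -1.54537557])}
18.700000000000003 {'time': 0.1, 'joint_pos': array([-1.35829663e+00,  1.81455807e-01,  1.60788183e+00, -2.06561962e-05,
        1.35381989e+00, -2.06303491e-01]), 'joint_velocities': array([ 0.00177517, -0.00177547, -0.00204496,  0.0004445 , -0.00149786,
        0.0010527 ]), 'joint_torque': array([ 8.97359405e-04, -4.34816551e+01, -3.42697048e+01,  7.04791560e-02,
        3.40793515e-02, -4.30573789e-05]), 'tcp_pos': array([ 233.73896435, -524.82498808,  237.91904635]), 'ee_rot': array([-3.07143400e+00, -6.52738897e-01,  3.92761281e-05]), 'contact_force': array([0.56975677, 0.041886  , 0.44370812]), 'moment': array([-0.00071836,  0.02924268, -0.06272996]), 'gripper_force': 0.0, 'width': 88.03219385643372}
```

View pics/scene0.png

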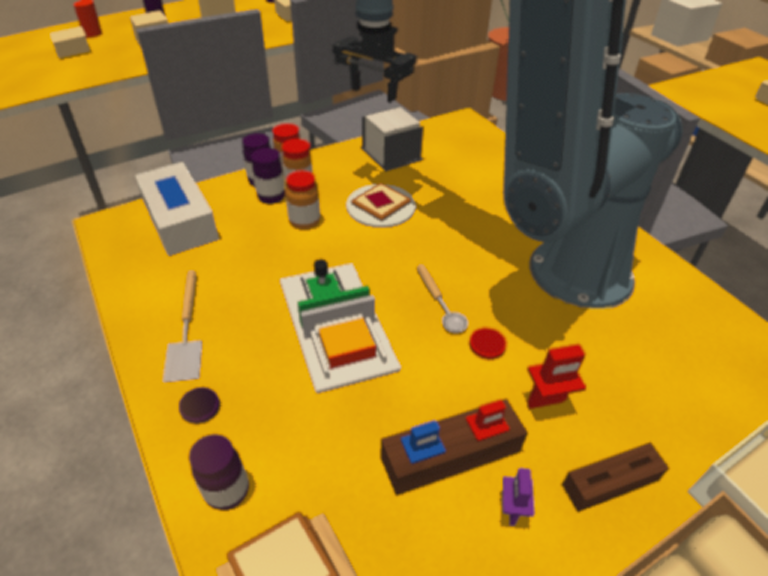

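View pics/top0.png

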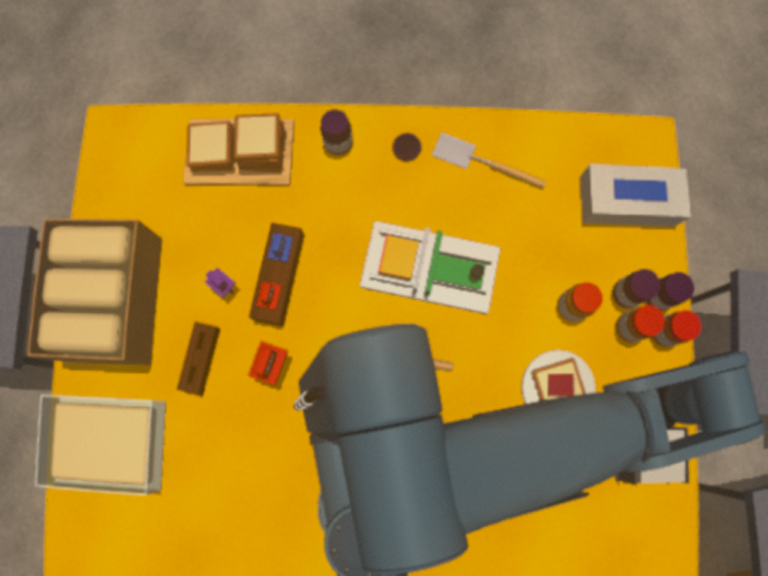

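The candidates for the red gauge, in display pixels of the scene view, are:
- **(490,420):** the small red one in the long rack.
- **(558,375):** a larger red one standing free.
- **(518,495):** a purple one.

I choose the small red one in the long rack (top view 269,296). The guide is at top (430,265) with its knob at (478,272). Next I estimate coarse positions and take close wrist views.

Run:
```python
from h import *
m=env.camera_model('top')
names=['red grip','blue grip','bigred','knob','rack TL','rack TR','rack BR','rack BL','frame far','frame near','base c1','c2','c3','c4']
px=np.array([(270,291),(281,242),(270,357),(477,271),(270,224),(302,229),(281,326),(250,320),(434,232),(424,297),(376,222),(500,247),(487,313),(360,288)])/1.5
z=[100,100,100,73,62,62,62,62,77,77,12,12,12,12]
P=px2w(m,px,z)
for n,p in zip(names,P):print(n,p.round(0))
w=env.camera_model('wrist');o=env.get_obs()
T=R.from_rotvec(o['ee_rot']).as_matrix()
print('cam in tcp',T.T@(w['origin']-o['tcp_pos']),(T.T@att(w)).round(3),w['camera_matrix'],w['dist'])
```

```text
red grip [459. 223. 100.]
blue grip [567. 206. 100.]
bigred [317. 216. 100.]
knob [ 518. -225.   73.]
rack TL [619. 240.  62.]
rack TR [608. 167.  62.]
rack BR [388. 202.  62.]
rack BL [400. 271.  62.]
frame far [ 604. -129.   77.]
frame near [ 457. -108.   77.]
base c1 [643.   2.  12.]
c2 [ 590. -288.   12.]
c3 [ 434. -256.   12.]
c4 [486.  34.  12.]
cam in tcp [ 7.30400323e+01  8.17018495e-03 -1.45864087e+02] [[ 0.     0.958  0.286]
 [ 1.    -0.    -0.   ]
 [-0.     0.286 -0.958]] [[299.51624453   0.         255.9630683 ]
 [  0.         299.51624453 193.21347613]
 [  0.           0.           1.        ]] [-0.05445605  0.          0.          0.          0.        ]
```

```bash
cat >> h.py <<'E'
def down(a):  # a deg: world angle of tool x; tool y = a-90
    a=np.radians(a);c,s=np.cos(a),np.sin(a)
    return R.from_matrix(np.array([[c,s,0],[s,-c,0],[0,0,-1]])).as_rotvec()
E
python3 - <<'E'
from h import *
import pickle
ms={}
for n,p in (('guide',(520,-160,270)),('rack',(485,222,270))):
    env.move_to(p,down(-9.5)); env.wait(0.3)
    ms[n]=env.camera_model('wrist'); im=env.snapshot('wrist'); save(im,n+'_w.png',1.56);print(env.get_obs()['time'],env.get_obs()['joint_pos'].round(2))
pickle.dump(ms,open('ms.pkl','wb'))
E
```

```text
2.15 [-0.52  0.09  1.65 -0.    1.41  1.22]
3.925 [ 0.21  0.06  1.68 -0.    1.4   1.94]
```

View pics/guide_w.png

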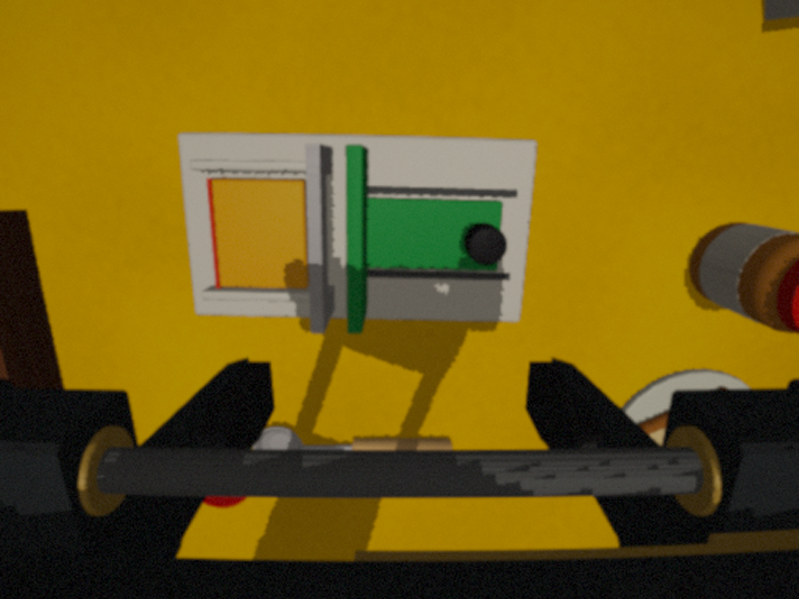

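View pics/rack_w.png

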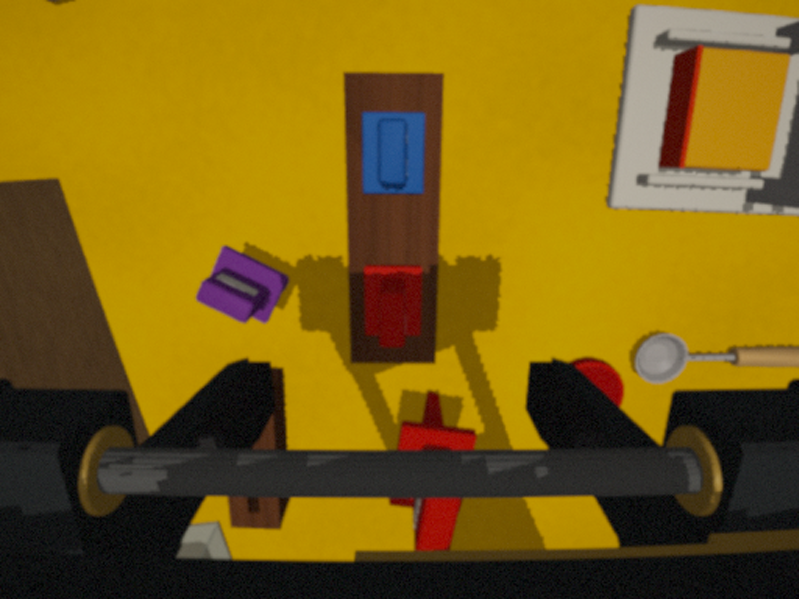

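The rack view shows the rack's top corners at about (345,73), (442,73), (435,362) and (352,362). The red gauge's collar is at x 364–421, y 265–335, and the larger red gauge is lower down at (430,480). The guide view shows the gap between the frame at about x 322 and the fence at about x 347, with the knob at (486,244). I enlarge both for exact edges.

Run:
```python
import cv2,numpy as np
g=cv2.imread('pics/guide_w.png');r=cv2.imread('pics/rack_w.png')
a=cv2.resize(g[125:345,290:390],None,fx=2.6,fy=2.6,interpolation=cv2.INTER_CUBIC)
b=cv2.resize(r[250:370,335:455],None,fx=4,fy=4,interpolation=cv2.INTER_CUBIC)
b=np.clip(b*2.0,0,255).astype(np.uint8)
h=np.zeros((572,a.shape[1]+b.shape[1]+10,3),np.uint8);h[:a.shape[0],:a.shape[1]]=a;h[:b.shape[0],a.shape[1]+10:]=b
print(a.shape,b.shape);cv2.imwrite('pics/crop1.png',h)
```

```text
(572, 260, 3) (480, 480, 3)
```

View pics/crop1.png

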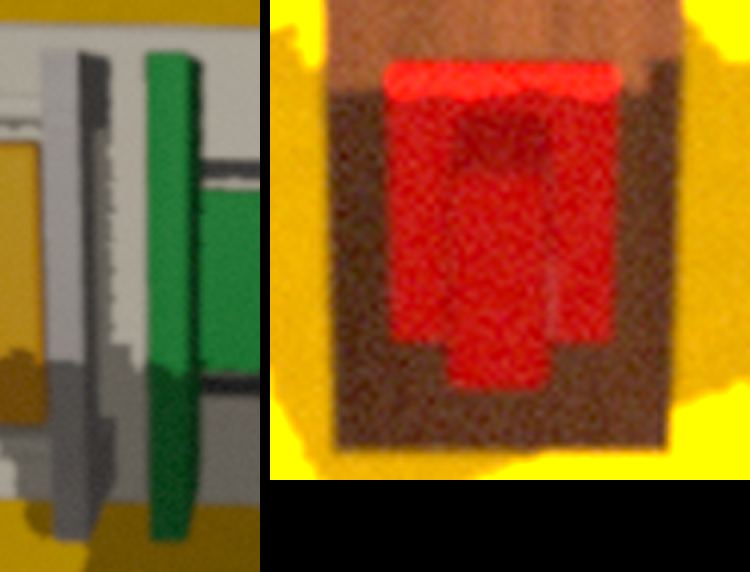

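Run:
```python
from h import *
import pickle
ms=pickle.load(open('ms.pkl','rb'))
def q(n,p,z): return px2w(ms[n],np.array(p)/1.56-0.18,z)  # resize half-pixel shift
ang=lambda v:np.degrees(np.arctan2(v[1],v[0]))
c=q('rack',[(363.75,266.2),(422.5,266.2),(420.5,335.7),(364.5,335.7)],[70]*4)[:,:2]
print('collar',c.round(1),c.mean(0),np.linalg.norm(np.diff(c,axis=0),axis=1),ang(c[0]+c[1]-c[2]-c[3]))
k=q('rack',[(345,73),(442,73),(435,362),(352,362)],[62]*4)[:,:2]
ctr=k.mean(0);d=(k[0]+k[1]-k[2]-k[3])/2
print('rack',k.round(1),ctr,np.linalg.norm(d),np.linalg.norm(k[0]-k[1]),ang(d),'slot',ctr-55*d/np.linalg.norm(d))
g=q('guide',[(320.4,145),(325.4,332.7),(346.5,145.8),(347.7,332.7)],[77]*4)[:,:2]
print('guide',g.round(1),[np.linalg.norm(g[0]-g[1]),np.linalg.norm(g[2]-g[3])],ang(g[0]-g[1]),ang(g[2]-g[3]))
fm=(g[0]+g[1])/2;xx=(g[0]-g[1]+g[2]-g[3]);xx/=np.linalg.norm(xx);yy=np.array([-xx[1],xx[0]])
w=(fm-(g[2]+g[3])/2)@yy
print('edge mid',fm,'ang',ang(xx),'gap',w,'gap centre',fm-yy*w/2,'ends',(g[0]-g[2])@yy,(g[1]-g[3])@yy)
b=q('guide',[(179,133),(536,141),(520,321),(196,315)],[12]*4)[:,:2]
print('base',b.round(1),ang(b[0]-b[1]+b[3]-b[2])-90,ang(b[0]-b[3]+b[1]-b[2]), [np.linalg.norm(b[i]-b[i-1]) for i in range(4)])
print('knob',q('guide',[(487,243)],[73])[0],'pred',fm-yy*(w+105))
# frame outer edge
f=q('guide',[(290+40/2.6,145),(290+53/2.6,332.7)],[77]*2)[:,:2];print('frame thick',(f-g[:2])@yy)
```

```text
collar [[487.9 247.9]
 [480.5 204.1]
 [425.4 214.2]
 [432.8 257.8]] [456.66233222 230.96533421] [44.39118415 56.00830037 44.22930849] -10.281729734095226
rack [[624.1 236.1]
 [612.8 169.4]
 [397.6 206. ]
 [408.9 273.4]] [510.84157996 221.2319592 ] 218.37581456946498 67.71979052842077 -9.749679041026171 slot [456.63594454 230.54587826]
guide [[ 613.2 -121.1]
 [ 477.2  -95.7]
 [ 609.5 -138.8]
 [ 474.4 -112.7]] [np.float64(138.3004660629623), np.float64(137.6763696720614)] -10.563604188712075 -10.91220502332489
edge mid [ 545.1819682  -108.38195923] ang -10.73751044033914 gap 17.68451159751602 gap centre [ 543.53456864 -117.06939627] ends 18.104285600527376 17.26473759450463
base [[ 647.5    3. ]
 [ 591.3 -287.3]
 [ 436.8 -259. ]
 [ 491.7   33.5]] -10.791681022305397 -10.733215093912733 [np.float64(158.7658785240621), np.float64(295.7132769876677), np.float64(157.04785244970077), np.float64(297.556046815736)]
knob [ 525.182213   -227.49219594   73.        ] pred [ 522.3246324  -228.91839184]
frame thick [10.44089981 11.64891394]
```

The sizes check out: collar 56×44, rack 218×68 and gap about 17.5 mm. This is the smaller red gauge in the rack of the given size. Grasping it now.

Run:
```python
from h import *
env.move_to((456.7,230.8,160),down(-10))
print(env.movel((456.7,230.8,78),max_speed=100,f_stop=8))
env.gripper_to(5,f_grip=25)
o=env.get_obs();print(o['time'],o['width'],o['gripper_force'],o['tcp_pos'],o['contact_force'])
if 15<o['width']<21:
    print(env.movel((456.7,230.8,155),max_speed=100)); 
    env.move_to((540,-101,190),down(-10.8)); env.wait(0.2)
    o=env.get_obs();print(o['time'],o['width'],o['gripper_force'],o['tcp_pos'])
    im=env.snapshot('wrist');save(im,'held.png',1.56)
```

```text
False
6.4833 17.790589365063976 24.99993053264916 [456.71329491 230.82139118  77.98158042] [ 0.63240586  0.61795435 -0.794699  ]
False
8.9 17.77350349411959 24.99989351257682 [540.01109096 -99.73631794 189.86643897]
```

View pics/held.png

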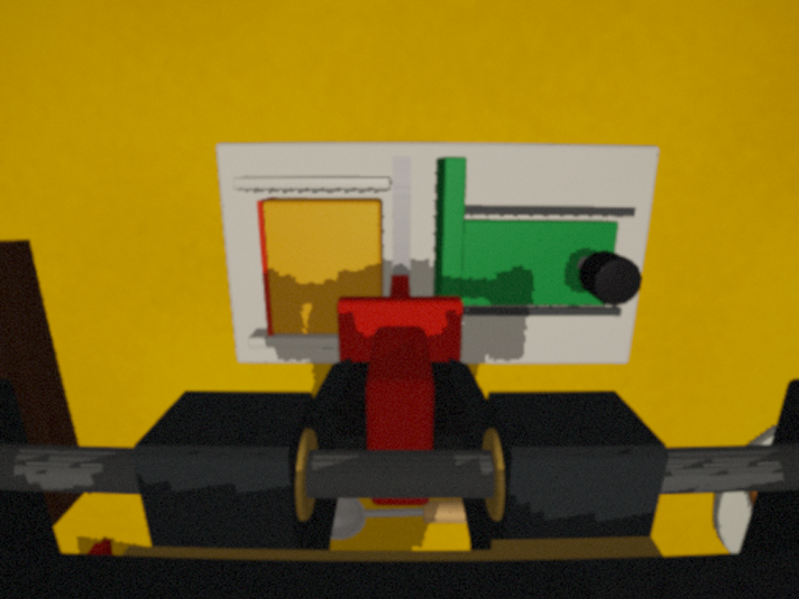

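The gauge is held straight and centred, with the blade at x≈400. The frame's far-end edge is at about (410,157) and the fence's at about (437,157). I cross-check the gap line, then insert.

Run:
```python
from h import *
m=env.camera_model('wrist')
P=px2w(m,np.array([(410,157),(437,157)])/1.56-.18,[77,77])[:,:2]
a=np.radians(-10.8);xx=np.array([np.cos(a),np.sin(a)]);yy=np.array([-xx[1],xx[0]])
C=np.array([543.5,-117.1]);off=(P.mean(0)-C)@yy
print(P,'gap',(P[0]-P[1])@yy,'offset vs est',off, 'x end',(P.mean(0)-C)@xx)
if abs(off)<2.5:
    C=C+yy*off*0.4
    env.movel((*C,152),max_speed=120); env.wait(.2)
    print(C,env.movel((*C,92.5),max_speed=40,f_stop=8))
    o=env.get_obs();print(o['time'],o['tcp_pos'],o['contact_force'],o['width'])
    im=env.snapshot('scene');save(im,'ins.png',3,(170,150,330,300))
```

```text
[[ 613.95187822 -119.97562092]
 [ 611.31346487 -134.09247548]] gap 14.36119561146421 offset vs est 3.1960819804353378 x end 69.76959687930797
```

Run:
```python
from h import *
g=cv2.imread('pics/held.png')
cv2.imwrite('pics/crop2.png',cv2.resize(g[140:270,370:500],None,fx=4.5,fy=4.5,interpolation=cv2.INTER_CUBIC))
m=env.camera_model('wrist')
print((w2px(m,[(609.5,-138.8,77),(613.2,-121.1,77),(609.5,-138.8,12)])+.18)*1.56)
```

```text
[[446.27796288 158.79844712]
 [412.33325673 158.03512173]
 [436.90385461 159.65240358]]
```

View pics/crop2.png

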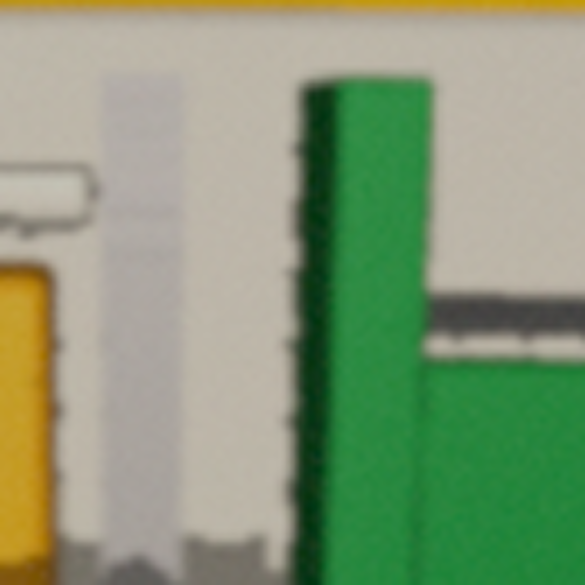

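The crop shows the fence's top edge at x≈445 and the frame's at 410.4. The 437 I used before was the foot of the fence face. The gap line agrees with the first estimate to within 0.8 mm, so I insert.

Run:
```python
from h import *
a=np.radians(-10.8);yy=np.array([-np.sin(a),np.cos(a)])
C=np.array([543.5,-117.1])+yy*0.5
env.movel((*C,152),max_speed=120); env.wait(.2)
print(C,env.movel((*C,92.5),max_speed=40,f_stop=8))
o=env.get_obs();print(o['time'],o['tcp_pos'],o['contact_force'],o['width'])
im=env.snapshot('scene');save(im,'ins.png',3.5,(170,140,330,300))
```

```text
[ 543.59369066 -116.60885637] False
11.275 [ 543.79004072 -116.69990055   93.00430737] [-0.94534763  0.04829708  3.76634766] 17.934272618808443
```

View pics/ins.png

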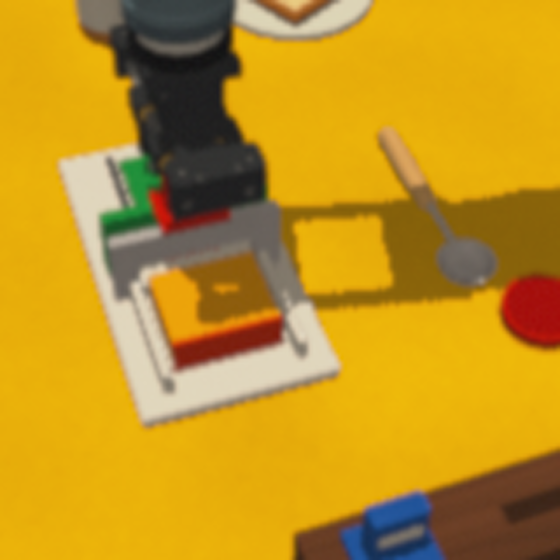

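Run:
```python
from h import *
env.gripper_to(50)
p=env.get_obs()['tcp_pos'];env.movel((p[0],p[1],175),max_speed=120)
a=np.radians(-10.8);yy=np.array([-np.sin(a),np.cos(a)])
K=np.array([523.4,-227.8])
env.move_to((*(K-10*yy),175),down(79.2)); env.wait(.2)
o=env.get_obs();print(o['time'],o['tcp_pos'],o['joint_pos'].round(2))
im=env.snapshot('wrist');save(im,'rel.png',1.56)
```

```text
14.5667 [ 521.5974588  -237.36928477  174.98081059] [-0.63  0.24  1.67  0.    1.23 -0.45]
```

View pics/rel.png

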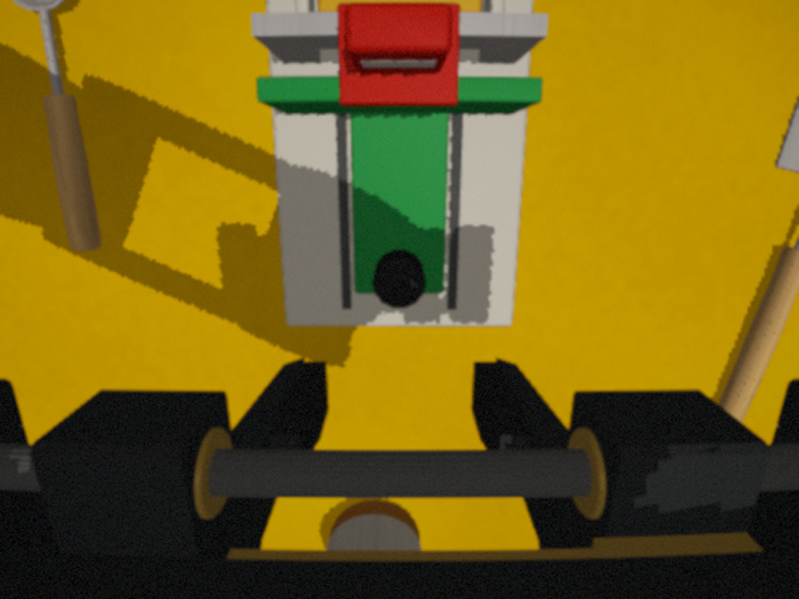

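The gauge stands seated across both top edges at (400,55). The knob at (400,278) is centred between the fingers. Now I grip the knob and close the fence.

Run:
```python
from h import *
a=np.radians(-10.8);yy=np.array([-np.sin(a),np.cos(a)])
m=env.camera_model('wrist')
K=px2w(m,np.array([(399.5,278)])/1.56-.18,[73])[0,:2];print('knob',K)
E0=np.array([523.4,-227.8])
if np.linalg.norm(K-E0)<5:
    env.movel((*K,100),max_speed=150)
    print(env.movel((*K,47),max_speed=80,f_stop=8))
    env.gripper_to(20,f_grip=15);env.wait(.3)
    o=env.get_obs();p=o['tcp_pos'];print(o['time'],o['width'],p,o['contact_force'])
    if 26<o['width']<33:
        print(env.movel((*(p[:2]+14*yy),p[2]),max_speed=15,f_stop=9));env.wait(.3)
        o=env.get_obs();print(o['time'],'moved',(o['tcp_pos']-p)[:2]@yy,o['contact_force'],o['width'])
```

```text
knob [ 523.50318746 -224.69486933]
False
16.825 29.39362758767893 [ 523.61582017 -224.88658161   47.4701793 ] [-2.85658589  1.3449932   6.11555069]
True
17.825 moved 9.949549943598061 [3.08111915 0.40996385 1.48726849] 29.776926687120188
```

Run:
```python
from h import *
a=np.radians(-10.8);yy=np.array([-np.sin(a),np.cos(a)])
env.gripper_to(50);p=env.get_obs()['tcp_pos']
env.movel((p[0],p[1],175),max_speed=100)
env.movel((*(p[:2]+70*yy),230),max_speed=150);env.wait(.2)
m=env.camera_model('wrist');im=env.snapshot('wrist');save(im,'fin.png',3.5,(160,20,360,180))
print(env.get_obs()['time'])
for z in ((0,-10),(8,-22)):pass
o=np.array([543.6+1.65,-116.6+8.7])
xx=np.array([yy[1],-yy[0]])
for s in(-1,1):
  for d in (0,-8,-17.5):
    P=o+s*68*xx+d*yy; print(s,d,((w2px(m,[(*P,77)])-[160,20])*3.5+1.2).round(0))
```

```text
20.7333
-1 0 [[101. 417.]]
-1 -8 [[103. 446.]]
-1 -17.5 [[105. 479.]]
1 0 [[582. 417.]]
1 -8 [[580. 446.]]
1 -17.5 [[578. 479.]]
```

View pics/fin.png

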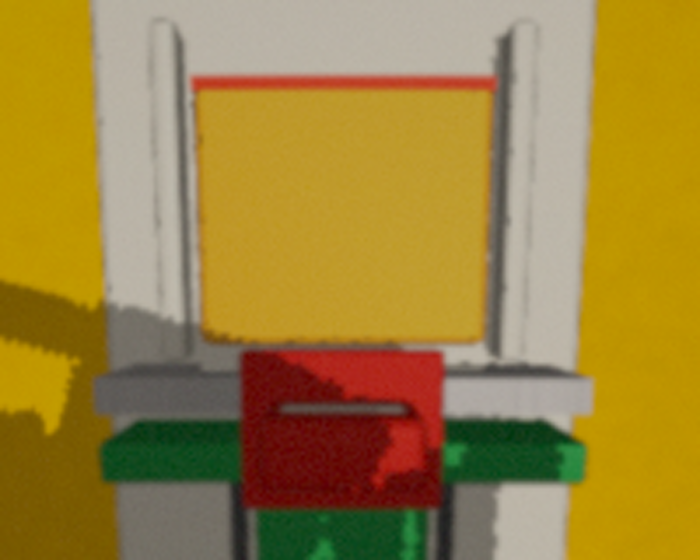

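The fence's top gap edge is at row ~441 and the frame's at ~414, which gives a gap of about 8 mm. The gauge is upright and its collar is flat across both edges, so I hand it in.

```bash
python3 -c "
from workcell import env
print(env.close_job())"
```

```text
the job is handed in; nothing more can be done
None
```

The red gauge stands fully down in the gap with the fence closed against its blade (gap about 8 mm in the last picture), the blue gauge and jar were not touched, and I handed the job in at about 21 s; no verdict was returned.

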